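Shim the microscope plate's levelling foot and lock it

TASK

The stone plate under the microscope is short on its outrigger foot. Take the tapered steel blade by its black grip and slide it along the bench, thin end first, squarely under the middle of that foot until it drags at roughly 14 newtons of push: snug, neither loose nor forced. Let go and leave it there, then swing the lock lever on the plate fully over, and do not disturb the glassware.

Things in the scene. Friction and masses are not known exactly. Their poses are not given: they have to be found in the camera images.
- blade: Loose tapered steel blade lying flat, 130 x 26 mm, about 0.18 kg. Its x axis runs along it to the thin end: 16 mm thick from x = -20 to +30 mm, then the top slopes evenly down to 3 mm at x = +110 mm. Black upright grip, 26 mm (x) by 16 mm (y), from 16 to 52 mm above the underside, centred on the origin, which is on the underside. Stays where it is wedged.
- plate: Fixed stone plate 280 x 260 mm, top 47 mm above the bench, with a white microscope 0.3 m tall on its +x, +y part. Origin on the bench under its centre. A steel outrigger bar (32 mm wide, 33 to 45 mm high) sticks out 70 mm from its -y edge and carries the levelling foot, screw top up to 63 mm high. The blade goes in along the plate's +x axis, from the robot's side.
- foot_point (a point): Point on the bench under the middle of the round foot (24 mm wide, edge rounded). Axes as the plate's. The foot hangs 4.5 to 13.5 mm above the bench, unmeasured, different each time; lifted, it pushes back, about 1 N per mm the blade goes on. Snug: 3 to 10 N on the foot; over 15 N is forced. Pushing the blade on takes 2 to 3 times the foot's force, besides up to 2 N when loose.
- lock (a joint): Lock lever on the plate's top, rad: 0 = arm along the plate's -x; it swings about an upright pivot at x 0, y -85 mm of the plate, clockwise seen from above, to 1.2 = fully over (arm mostly along the plate's +y). Takes about 1 N at the knob; stays where left.
- lock_knob (a point): Middle of the upright black round knob (16 mm diameter, from 64 to 98 mm above the bench) at the end of the lock lever, 62 mm from the pivot; this point is 84 mm above the bench.
- bottle_a: Bystander: small glass bottle with black cap, 42 mm wide, 95 mm tall; origin under its centre. Leave alone.
- bottle_b: Bystander: another such bottle. Leave alone.
- flask: Bystander: glass conical flask, 72 mm wide, 120 mm tall; origin under its centre. Leave alone.
There are look-alikes about, which are no part of the job. Of the things that look like the blade, take the one that is farthest to the robot's left at the start.

How it is judged:
By the outcome, as a careful person would: the job done as asked, in the order asked, and still so for the second after the job is handed in, with the robot touching nothing.
It also fails if it takes over 69 s, if anything falls off the work surface, if the arm or the gripper's body presses on something with over 40 N, if the wrist force passes 120 N, or if a joint passes its speed limit or range.

ROBOT

A 6-joint arm with a two-finger parallel gripper is mounted at the origin on the work surface. World frame = base frame: x ahead of the robot, y to its left, z up, the work surface at z = 0. Lengths are in mm, angles in rad, forces in N, time in s.
With the tool pointing down it reaches from about 400 to 925 mm from the base axis. Payload 12.5 kg.
Tool frame: the origin (TCP) lies midway between the tips of the shut fingers; the grasp point (between the pads) lies 19 mm behind it (env.pinch_z is the z of the grasp point in the tool frame, in mm); z points along the fingers, y is the line along which they close (so a half turn about z gives the same grasp; the last joint's range is limited). The gripper opens to 95 mm and grips with 3 to 60 N. Pads are 20 mm wide; open, the fingers measure 119 mm over their backs; the gripper's body (75 mm by 180 mm) begins 59 mm behind the grasp point.
Start: joints at [-1.25, 0.491, 1.559, -0, 1.092, -0.106], TCP at [258.749, -568.943, 214.661] pointing down, gripper open.
Joint ranges: [-3.1, 3.1], [-0.84, 2.19], [0.05, 2.79], [-1.13, 4.28], [0.06, 2.93], [-2.69, 2.69]. Speed limits (rad/s): [2.22, 2.22, 2.79, 3.14, 3.14, 3.14].

INTERFACE

Orientations are given as [roll, pitch, yaw] about the fixed x, y, z axes, in that order (R = Rz(yaw) Ry(pitch) Rx(roll)).
In Python, from cell import env, eyes gives the robot as it stands.
- The arm moves only by the shell command python3 -m inch 'ROWS'. ROWS is JSON, a list of rows, each a list of 3 entries, a list of its own where there are three numbers: the shift along the tool's x, y, z in units of 60 mm (1.0 is 60 mm), then the turn about the tool's z in units of 5 degrees (1.0 is 5 degrees), then the closure, from -1 (fully open) to 1 (shut). In form: [[[tx, ty, tz], turn, claw], ...]. A call has exactly 10 rows; each row shifts and turns the commanded pose from where the row before left it, along the tool's axes as they then stand; what a row does not reach is not made up. A row lasts 1/8 s, in which the tool goes at most 62.5 mm and 10.7 degrees, less where a joint would pass 70% of its speed; a pose out of reach is approached as far as the arm can. A call is refused whole if a number of a shift passes 1 or a number of a turn 1, either way. A call with a gripper value outside its range is refused whole. The fingers move at their own pace and stop on an object; the grip force is fixed at half the most. Time passes only in rows, so rows that do not move let the fingers close, or fill a call up. It gives the time, the measured TCP pose, the force, the opening and the grip force at its end, in the units of the state.
- env.state(): the state, without advancing time (a new reading comes with each control period).
- eyes.read_camera(name): name is "scene" or "top"; returns a dict with "pixels" (480x640x3 uint8, red, green, blue), "fx", "fy", "cx", "cy" (pixels), "extrinsics" (4x4, takes a point from world to camera coordinates). Camera axes: x right, y down, z forward; pixel columns grow to the right and rows downward; lengths in mm; the calibration is good to about 2 mm. A picture is of the moment at which its call begins. There is no depth.
- env.job_done(): hands the job in; it is judged then, once.
Trained networks look in a picture, given as the dict that the camera call returned (one of the last four; its "shot" number tells which), for a name from the list of things; names that differ only in an ending like _2 or _b are one class to them, and where a whole thing is asked for, a point or a joint stands for the part that bears it (a point fixed in the world has none). Each returns a list of dicts, best first, with "score" (0 to 1); they miss things now and then, are a little off and sometimes report something else, mostly with a low value. They report only what shows in the picture. A call takes as long as a camera call. They do not tell look-alikes from the thing itself.
- eyes.boxes_of(name, picture): "centre" ([row, column] in pixels, amid what is visible of it).
- eyes.cut_out(name, picture): "mask" (480x640 bool, what is visible of it) and "centre" ([row, column] in pixels, amid what is visible of it).
- eyes.spot_point(name, picture): "centre" ([row, column] in pixels: a listed point, or the origin of a listed thing).
The state is a dict: "t": time; "joints": joint angles; "qvel": joint speeds; "tau": joint torques, N m; "eef_pos": TCP position; "tcp_rot": TCP orientation; "ft_force": force on the tool from outside, world axes, zero at the start; "moment": the same for the moment, N m; "opening": opening from 0.0 (shut) to 1.0 (fully open); "grip_force": force on a finger pad.
Only numpy, scipy, OpenCV 4.12 (cv2) and the standard library are available. Lean on these libraries where they do the work, as an engineer would, in place of code of your own. Each camera call takes 0.05 s, during which the arm holds its last target. There are 200 camera calls.

## Working session

There is one attempt and no reset: what is moved stays moved. The work goes in short steps, Python scripts to look and compute and a shell command to move; the robot and the scene stay as the last step left them, time stands still between calls to the robot, and variables do not carry over. Pictures are saved under pics/ and viewed, at most 10 in all, crops included, and the job is handed in when it is done.

```bash
mkdir -p pics; ls; cat > h.py <<'E'
import numpy as np, cv2
from cell import env, eyes
def ray(p,rc):
    E=np.array(p["extrinsics"]);R,t=E[:3,:3],E[:3,3]
    d=R.T@np.array([(rc[1]-p["cx"])/p["fx"],(rc[0]-p["cy"])/p["fy"],1.]);return -R.T@t,d
def at_z(p,rc,z):
    o,d=ray(p,rc);return o+d*(z-o[2])/d[2]
def proj(p,X):
    E=np.array(p["extrinsics"]);c=E[:3,:3]@np.array(X,float)+E[:3,3]
    return np.array([p["fy"]*c[1]/c[2]+p["cy"],p["fx"]*c[0]/c[2]+p["cx"]])
def save(p,n,crop=None,s=1):
    im=cv2.cvtColor(p["pixels"],cv2.COLOR_RGB2BGR)
    if crop: r0,r1,c0,c1=crop;im=im[r0:r1,c0:c1]
    cv2.imwrite("pics/"+n,cv2.resize(im,None,fx=s,fy=s,interpolation=cv2.INTER_CUBIC))
E
python3 - <<'E'
from h import *
np.set_printoptions(precision=1,suppress=True)
s=env.state();print(s,env.pinch_z)
for n in("top","scene"):
    p=eyes.read_camera(n);save(p,n+"0.png")
    print(n,ray(p,(240,320)),p["fx"])
    for k in["blade","plate","foot_point","lock_knob","bottle_a","flask"]:
        z=84 if k=="lock_knob" else 0
        for d in eyes.spot_point(k,p):print(k,round(d["score"],2),np.array(d["centre"]),at_z(p,d["centre"],z))
E
```

```text
pics
{'t': 0.0, 'joints': array([-1.2,  0.5,  1.6,  0. ,  1.1, -0.1]), 'qvel': array([ 0., -0., -0.,  0., -0.,  0.]), 'tau': array([ -0. , -61.3, -25.8,   0.1,   0. ,  -0. ]), 'eef_pos': array([ 258.7, -568.7,  214.1]), 'tcp_rot': array([-3.1, -0. ,  0.4]), 'ft_force': array([-0.3, -0.6, -0.1]), 'moment': array([0. , 0.1, 0. ]), 'grip_force': 0.0, 'opening': 1.0040160642941556} -18.8
top (array([ 444.7,  -96.6, 1103. ]), array([ 0.1,  0. , -1. ])) 536.9781088086143
blade 0.97 [304.9 475.1] [ 399.2 -380.1    0. ]
blade 0.95 [278.4 415.5] [ 454.3 -261.1    0. ]
blade 0.75 [157.8 504.8] [ 701.7 -453.1    0. ]
plate 0.8 [210.  167.6] [602.6 249.8   0. ]
lock_knob 0.69 [239.3 193.1] [533.3 173.5  84. ]
lock_knob 0.26 [277.6 412.3] [ 455.1 -242.6   84. ]
bottle_a 0.83 [169.2 411.1] [ 680.8 -258.3    0. ]
bottle_a 0.66 [204.  476.8] [ 605.6 -391.5    0. ]
flask 0.88 [161.4 349. ] [ 699.4 -129.5    0. ]
scene (array([1029.8, -468.1,  631.2]), array([-0.6,  0.4, -0.7])) 435.6577225651576
blade 0.9 [280.6 226.3] [ 455.8 -267.6    0. ]
blade 0.78 [440.7 190.3] [ 703.1 -452.     0. ]
blade 0.66 [288.4 160.2] [ 399.5 -378.7    0. ]
plate 0.85 [220.7 460.5] [604.3 250.4   0. ]
lock_knob 0.58 [188.8 424.8] [543.  177.6  84. ]
bottle_a 0.64 [367.9 199.4] [ 602.6 -391.7    0. ]
bottle_a 0.57 [359.5 287. ] [ 673.8 -268.8    0. ]
flask 0.67 [326.1 358.8] [ 692.4 -129.1    0. ]
```

View pics/top0.png

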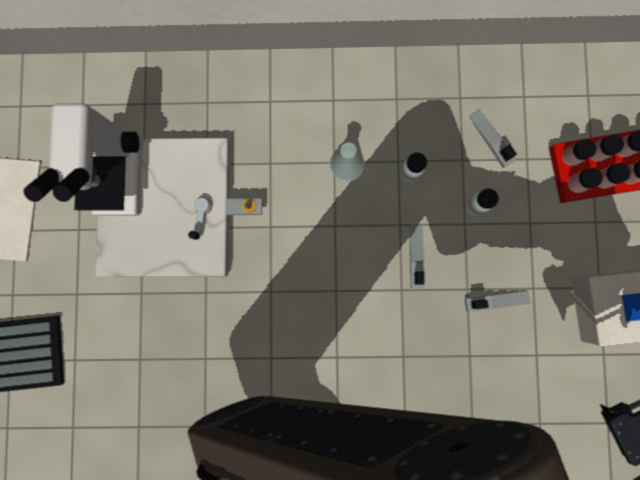

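View pics/scene0.png

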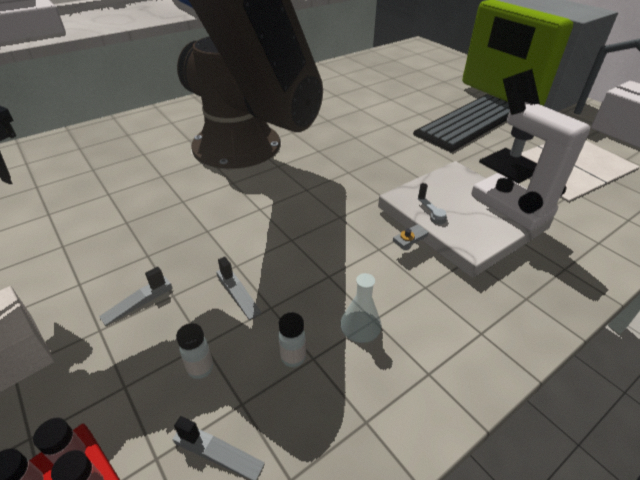

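The blade look-alikes are at top-view pixels A (278,416), B (305,475) and C (158,505). Image left is the robot's +y, so A (y≈-261) is farthest left and should be the blade. I'll confirm it in a crop and measure it along with the plate and foot.

```bash
python3 - <<'E'
from h import *
np.set_printoptions(precision=1,suppress=True)
P={n:eyes.read_camera(n) for n in("top","scene")}
def orange(p):
    h=cv2.cvtColor(p["pixels"],cv2.COLOR_RGB2HSV);m=((h[...,0]>10)&(h[...,0]<28)&(h[...,1]>150)&(h[...,2]>90)).astype(np.uint8)
    n,l,s,c=cv2.connectedComponentsWithStats(m);i=1+np.argmax(s[1:,4]);return c[i][::-1],s[i]
def tri(a,b):
    A=np.zeros((3,3));y=np.zeros(3)
    for p,rc in((P["top"],a),(P["scene"],b)):
        o,d=ray(p,rc);d=d/np.linalg.norm(d);M=np.eye(3)-np.outer(d,d);A+=M;y+=M@o
    return np.linalg.solve(A,y)
a,sa=orange(P["top"]);b,sb=orange(P["scene"]);print("orange",a,sa,b,sb,tri(a,b))
k={}
for n,p in P.items():
    for d in eyes.spot_point("lock_knob",p)[:2]:
        print(n,"knob",d["score"],d["centre"]); k.setdefault(n,d["centre"])
    for d in eyes.cut_out("blade",p):
        r,c=np.nonzero(d["mask"]);print(n,"blade",d["centre"],len(r))
        if n=="top":
            w=np.array([at_z(p,q,8)[:2] for q in zip(r,c)],np.float32);print(cv2.minAreaRect(w),cv2.fitLine(w,cv2.DIST_L2,0,.01,.01).T)
    for d in eyes.spot_point("foot_point",p):print(n,"foot",d)
print("knob",tri(k["top"],k["scene"]))
p=P["top"]; m=eyes.cut_out("plate",p)[0]["mask"]
bot=np.array([at_z(p,(np.nonzero(m[:,c])[0].max()+.5,c),47)[:2] for c in range(105,220,3)],np.float32)
rt=np.array([at_z(p,(r,np.nonzero(m[r])[0].max()+.5),47)[:2] for r in list(range(145,190,3))+list(range(222,268,3))],np.float32)
for w in(bot,rt):
    v=cv2.fitLine(w,cv2.DIST_HUBER,0,.01,.01).ravel();print("edge",v,np.degrees(np.arctan2(v[1],v[0])))
for rc in[(139,149),(139,227),(276,227),(275,96)]:print(rc,at_z(p,rc,47))
for rc in[(199,263),(214,263),(198,227),(214,227)]:print("bar",rc,at_z(p,rc,45))
a=p["pixels"][190:330,380:540];b=p["pixels"][120:290,80:280]
f=lambda x,s:cv2.resize(cv2.cvtColor(x,cv2.COLOR_RGB2BGR),(s,570),interpolation=cv2.INTER_CUBIC)
cv2.imwrite("pics/c1.png",np.hstack([f(a,400),f(b,400)]) if 0 else cv2.resize(cv2.cvtColor(p["pixels"][120:330,80:540],cv2.COLOR_RGB2BGR)[:, :],(800,365)))
cv2.imwrite("pics/cA.png",cv2.resize(cv2.cvtColor(np.hstack([a,b[:140,60:200]]),cv2.COLOR_RGB2BGR),(790,368),interpolation=cv2.INTER_CUBIC))
E
```

```text
orange [206.2 248.9] [243 200  12  12  81] [235.6 403.9] [401 231   8   9  37] [599.4  70.5  44.7]
top knob 0.68 [238.5, 195.8]
top knob 0.42 [168.0, 409.1]
top blade [258.6, 414.9] 855
((499.92425537109375, -262.4845275878906), (27.675474166870117, 126.390380859375), 89.79069519042969) [[   1.     0.   498.9 -262.3]]
top blade [141.3, 496.7] 1006
((744.7431030273438, -427.89886474609375), (130.48980712890625, 41.948974609375), 31.575054168701172) [[   0.8    0.6  738.8 -427.6]]
top blade [299.8, 494.3] 901
((406.8711242675781, -420.5718688964844), (29.00518798828125, 131.66876220703125), 5.373719692230225) [[   0.1   -1.   407.  -419.7]]
scene knob 0.76 [189.0, 421.8]
scene knob 0.45 [326.8, 360.7]
scene blade [449.3, 212.3] 2316
scene blade [287.4, 233.9] 986
scene blade [296.6, 145.1] 1364
knob [536.8 171.   82.2]
edge [  0.    1.  463.6 235.3] 89.28915
edge [  1.   -0.  598.  112.9] -0.84294116
(139, 149) [741.2 275.1  47. ]
(139, 227) [738.5 116.9  47. ]
(276, 227) [463.1 115.5  47. ]
(275, 96) [468.3 375.4  47. ]
bar (199, 263) [615.5  44.6  45. ]
bar (214, 263) [585.3  44.6  45. ]
bar (198, 227) [618.6 116.7  45. ]
bar (214, 227) [586.4 116.5  45. ]
```

View pics/cA.png

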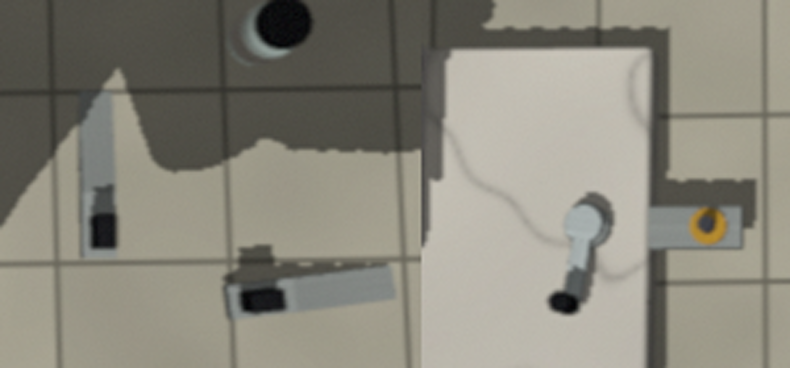

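A (crop 100,170; grip at 103,231) matches: leftmost, black grip at the near end, thin end pointing away from the robot. The plate yaw is about -0.8° and the foot is at about (600.5, 70.5). I'll get exact numbers for the approach.

```bash
cat >> h.py <<'E'
def go(tx,ty,tz,yawdeg):
    "print tool-axis shift (after turn to yawdeg) in 60mm units, and turn in 5deg units"
    s=env.state();y=s["tcp_rot"][2];d=np.array([tx,ty,tz])-s["eef_pos"];yr=np.radians(yawdeg)
    T=lambda a:np.array([np.cos(a)*d[0]+np.sin(a)*d[1],np.sin(a)*d[0]-np.cos(a)*d[1],-d[2]])/60
    print("t",round(s["t"],2),"pos",s["eef_pos"].round(1),"yaw",np.degrees(y).round(2),"F",s["ft_force"].round(1),"turn",((np.degrees(y)-yawdeg)/5).round(3),"shift after turn",T(yr).round(3),"now",T(y).round(3))
E
python3 -c "
from h import *
go(455,-261.5,120,0.2)"
```

```text
t 1.15 pos [ 258.8 -568.9  214.6] yaw 24.45 F [ 0.1  0.5 -0.3] turn 4.851 shift after turn [ 3.288 -5.112  1.577] now [ 5.098 -3.31   1.577]
```

```bash
python3 -m inch '[[[0,0,0],0.85,0.3],[[0,0,0],1,0.3],[[0,0,0],1,0.3],[[0,0,0],1,0.3],[[0,0,0],1,0.3],[[0.6,-0.9,0],0,0.3],[[0.6,-0.9,0],0,0.3],[[0.6,-0.9,0.3],0,0.3],[[0.6,-0.9,0.3],0,0.3],[[0.6,-0.9,0.3],0,0.3]]'; python3 -c "
from h import *
go(455,-261.5,120,0.2)"
```

```text
t: 2.4
eef_pos: [428.3, -312.4, 164.3]
tcp_rot: [3.141, -0.001, 0.003]
ft_force: [1.6, -0.2, 0.1]
opening: 0.35
grip_force: 0.0
t 2.4 pos [ 428.3 -312.4  164.3] yaw 0.19 F [ 1.6 -0.2  0.1] turn -0.003 shift after turn [ 0.448 -0.847  0.739] now [ 0.448 -0.847  0.739]
```

```bash
python3 -m inch '[[[0.27,-0.62,0],0,0.3],[[0,0,0.5],0,0.3],[[0,0,0.5],0,0.3],[[0,0,0],0,0.3],[[0,0,0],0,0.3],[[0,0,0],0,0.3],[[0,0,0],0,0.3],[[0,0,0],0,0.3],[[0,0,0],0,0.3],[[0,0,0],0,0.3]]'; python3 - <<'E'
from h import *
go(455,-261.5,24,0.2)
p=eyes.read_camera("scene");save(p,"s1.png",(180,380,120,320),3)
print(proj(p,(455,-261.5,52)),[ (d["centre"],d["score"]) for d in eyes.spot_point("blade",p)])
E
```

```text
t: 3.65
eef_pos: [443.5, -276.8, 104.6]
tcp_rot: [3.141, -0.0, 0.004]
ft_force: [-0.7, 1.3, 0.7]
opening: 0.347
grip_force: 0.0
t 3.65 pos [ 443.5 -276.8  104.6] yaw 0.2 F [-0.7  1.3  0.7] turn 0.001 shift after turn [ 0.193 -0.254  1.343] now [ 0.193 -0.254  1.343]
[260.13015752 225.2310558 ] [([279.1, 224.1], 0.84), ([440.4, 189.3], 0.79), ([287.6, 160.7], 0.58)]
```

View pics/s1.png

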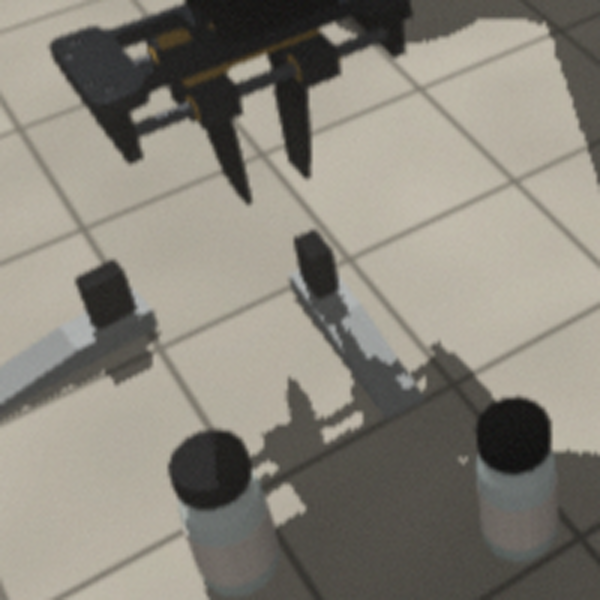

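The grip top is at crop (313,240), which is pixel (260,224) against a predicted (260,225), so the position agrees. I'll descend and grasp.

```bash
python3 -m inch '[[[0.19,-0.25,0],0,0.3],[[0,0,0],0,0.3],[[0,0,0.4],0,0.3],[[0,0,0.4],0,0.3],[[0,0,0.4],0,0.3],[[0,0,0.14],0,0.3],[[0,0,0],0,0.3],[[0,0,0],0,1],[[0,0,0],0,1],[[0,0,0],0,1]]'; python3 - <<'E'
from h import *
go(455,-261.5,24,0.2)
E
```

```text
t: 5.0
eef_pos: [455.1, -262.0, 24.7]
tcp_rot: [3.141, -0.001, 0.004]
ft_force: [0.7, -0.6, 4.1]
opening: 0.17
grip_force: 30.0
t 5.0 pos [ 455.1 -262.    24.7] yaw 0.2 F [ 0.7 -0.6  4.1] turn 0.001 shift after turn [-0.002 -0.008  0.012] now [-0.002 -0.008  0.012]
```

```bash
python3 -m inch '[[[0,-0.3,0],0,1],[[0,-0.5,0],0,1],[[0,-0.6,0],0,1],[[0,-0.6,0],0,1],[[0,-0.6,0],0,1],[[0,-0.6,0],0,1],[[0,-0.6,0],0,1],[[0,-0.6,0],0,1],[[0,-0.5,0],0,1],[[0,-0.3,0],0,1]]'; python3 -m inch '[[[0,0,0],0.2,1],[[0,0,0],0,1],[[0,0,0],0,1],[[0,0,0],0,1],[[0,0,0],0,1],[[0,0,0],0,1],[[0,0,0],0,1],[[0,0,0],0,1],[[0,0,0],0,1],[[0,0,0],0,1]]';  python3 - <<'E'
from h import *
np.set_printoptions(precision=1,suppress=True)
go(455,72.5,24.5,-0.8)
for n in("top","scene"):
    p=eyes.read_camera(n)
    save(p,n+"2.png",(150,350,130,330) if n=="top" else (150,300,300,500),3)
    for k in("blade","foot_point"):
        for d in eyes.spot_point(k,p):print(n,k,d["score"],d["centre"],at_z(p,d["centre"],0))
E
```

```text
t: 6.25
eef_pos: [453.7, 51.7, 24.7]
tcp_rot: [3.141, -0.001, 0.005]
ft_force: [0.6, -5.3, 8.2]
opening: 0.169
grip_force: 30.0
t: 7.5
eef_pos: [453.6, 51.1, 24.7]
tcp_rot: [-3.141, -0.001, -0.014]
ft_force: [0.4, 5.5, 8.1]
opening: 0.167
grip_force: 30.0
t 7.5 pos [453.6  51.1  24.7] yaw -0.8 F [0.4 5.5 8.1] turn 0.001 shift after turn [ 0.  -0.4  0. ] now [ 0.  -0.4  0. ]
top blade 0.92 [158.4, 503.3] [ 700.5 -450.     0. ]
top blade 0.88 [305.2, 475.2] [ 398.6 -380.3    0. ]
top foot_point 0.37 [172.2, 408.5] [ 674.5 -252.8    0. ]
scene blade 0.94 [290.1, 159.9] [ 403.4 -380.8    0. ]
scene blade 0.61 [441.6, 190.3] [ 704.3 -452.5    0. ]
scene blade 0.6 [218.1, 350.9] [449.3  52.8   0. ]
scene blade 0.54 [325.0, 357.9] [ 689.6 -128.8    0. ]
scene foot_point 0.79 [255.8, 401.3] [607.5  58.8   0. ]
scene foot_point 0.56 [221.4, 459.5] [604.6 246.6   0. ]
```

View pics/top2.png

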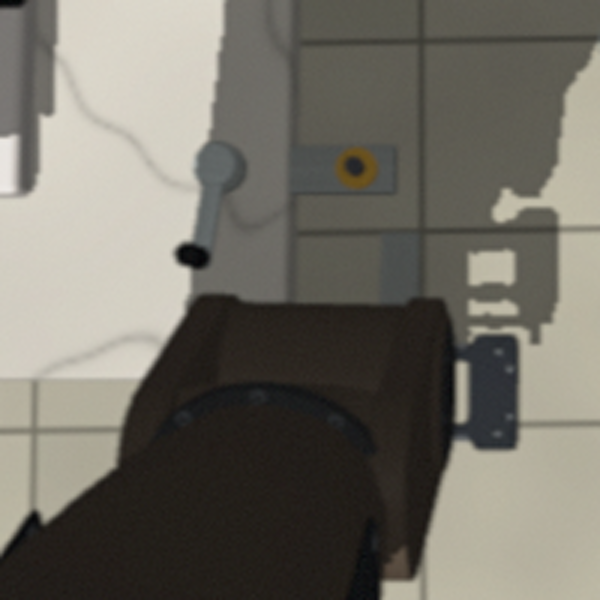

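```bash
python3 - <<'E'
from h import *
p=eyes.read_camera("top")
for c in(382,401,420):print(at_z(p,(150+234/3-.5,130+c/3-.5),3).round(1))
for z in(45,50,55):print(z,at_z(p,(206.2,248.9),z).round(1))
print(at_z(p,(150+167/3-.5,130+355/3-.5),63).round(1))
s=eyes.read_camera("scene")
for z in(45,50,55):print(z,at_z(s,(235.6,403.9),z).round(1))
go(455,70.5,24.5,-.8)
E
```

```text
[563.  63.   3.]
[562.8  49.9   3. ]
[562.6  36.8   3. ]
45 [601.4  72.8  45. ]
50 [600.7  72.   50. ]
55 [599.9  71.2  55. ]
[600.8  72.   63. ]
45 [598.   67.3  45. ]
50 [601.7  62.8  50. ]
55 [605.4  58.2  55. ]
t 7.9 pos [453.6  51.1  24.7] yaw -0.8 F [1.  5.6 8.7] turn 0.0 shift after turn [ 0.018 -0.323  0.004] now [ 0.018 -0.323  0.004]
```

View pics/scene2.png

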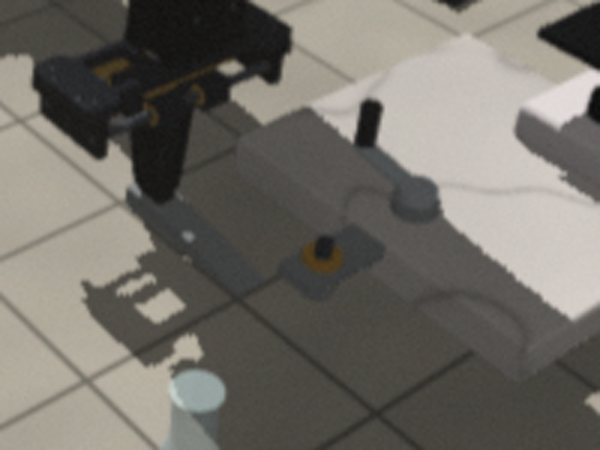

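The foot is at about (601,72), and the blade tip in the camera (49.9) agrees with the tool pose. I'll align in y, then advance to just before the foot.

```bash
python3 -m inch '[[[0,-0.1,0],0,1],[[0,-0.1,0],0,1],[[0,-0.1,0],0,1],[[0,-0.08,0],0,1],[[0,0,0],0,1],[[0.1,0,0],0,1],[[0.1,0,0],0,1],[[0.1,0,0],0,1],[[0.1,0,0],0,1],[[0,0,0],0,1]]'; python3 -c "
from h import *
go(490,73.6,24.7,-.8)"
```

```text
t: 9.15
eef_pos: [476.5, 73.3, 24.7]
tcp_rot: [3.142, 0.002, -0.014]
ft_force: [-5.5, 0.6, 13.2]
opening: 0.165
grip_force: 30.0
t 9.15 pos [476.5  73.3  24.7] yaw -0.78 F [-5.5  0.6 13.2] turn 0.003 shift after turn [ 0.225 -0.008 -0.001] now [ 0.225 -0.008 -0.001]
```

I'm pressing down with about 13 N, which adds drag, so I'll relieve it slightly before feeling for the foot.

```bash
python3 -m inch '[[[0,0,-0.01],0,1],[[0,0,0],0,1],[[0.02,0,0],0,1],[[0.02,0,0],0,1],[[0.02,0,0],0,1],[[0.02,0,0],0,1],[[0.02,0,0],0,1],[[0.02,0,0],0,1],[[0.02,0,0],0,1],[[0.02,0,0],0,1]]'; python3 -c "
from h import *
go(490,73.4,24.7,-.8)"
```

```text
t: 10.4
eef_pos: [487.7, 72.6, 24.7]
tcp_rot: [3.141, -0.0, -0.014]
ft_force: [-3.0, 0.3, 2.4]
opening: 0.165
grip_force: 30.0
t 10.4 pos [487.7  72.6  24.7] yaw -0.79 F [-3.   0.3  2.4] turn 0.001 shift after turn [ 0.038 -0.014 -0.   ] now [ 0.038 -0.014 -0.   ]
```

```bash
python3 -m inch '[[[0,-0.016,0],0,1],[[0,0,0],0,1],[[0.01,0,0],0,1],[[0.01,0,0],0,1],[[0.01,0,0],0,1],[[0.01,0,0],0,1],[[0.01,0,0],0,1],[[0.01,0,0],0,1],[[0.01,0,0],0,1],[[0.01,0,0],0,1]]'; python3 -c "
from h import *
go(490,73.4,24.7,-.8)"
```

```text
t: 11.65
eef_pos: [492.5, 73.5, 24.7]
tcp_rot: [3.141, -0.0, -0.014]
ft_force: [-2.0, 0.6, 1.4]
opening: 0.169
grip_force: 30.0
t 11.65 pos [492.5  73.5  24.7] yaw -0.8 F [-2.   0.6  1.4] turn 0.001 shift after turn [-0.042  0.002 -0.   ] now [-0.042  0.002 -0.   ]
```

```bash
python3 -m inch '[[[0.01,0,0],0,1],[[0.01,0,0],0,1],[[0.01,0,0],0,1],[[0.01,0,0],0,1],[[0.01,0,0],0,1],[[0.01,0,0],0,1],[[0.01,0,0],0,1],[[0.01,0,0],0,1],[[0.01,0,0],0,1],[[0.01,0,0],0,1]]'
```

```text
t: 12.9
eef_pos: [498.5, 73.4, 24.7]
tcp_rot: [3.142, -0.0, -0.014]
ft_force: [-2.5, -0.7, 1.9]
opening: 0.167
grip_force: 30.0
```

```bash
python3 -m inch '[[[0.01,0,0],0,1],[[0.01,0,0],0,1],[[0.01,0,0],0,1],[[0.01,0,0],0,1],[[0.01,0,0],0,1],[[0.01,0,0],0,1],[[0.01,0,0],0,1],[[0.01,0,0],0,1],[[0.01,0,0],0,1],[[0.01,0,0],0,1]]'
```

```text
t: 14.15
eef_pos: [504.5, 73.3, 24.7]
tcp_rot: [3.141, 0.0, -0.014]
ft_force: [-2.0, -0.5, 2.0]
opening: 0.17
grip_force: 30.0
```

```bash
python3 -c "
from h import *
go(550,73,24.7,-.8)
p=eyes.read_camera('top');save(p,'top3.png',(170,270,210,310),5)"
```

```text
t 14.15 pos [504.5  73.3  24.7] yaw -0.8 F [-2.  -0.5  2. ] turn 0.001 shift after turn [ 0.759 -0.005 -0.   ] now [ 0.759 -0.005 -0.   ]
```

```bash
python3 -m inch '[[[0.01,0,0],0,1],[[0.01,0,0],0,1],[[0.01,0,0],0,1],[[0.01,0,0],0,1],[[0.01,0,0],0,1],[[0.01,0,0],0,1],[[0.01,0,0],0,1],[[0.01,0,0],0,1],[[0.01,0,0],0,1],[[0.01,0,0],0,1]]'
```

```text
t: 15.45
eef_pos: [510.5, 73.3, 24.7]
tcp_rot: [3.142, -0.0, -0.014]
ft_force: [-1.8, 0.5, 1.2]
opening: 0.172
grip_force: 30.0
```

View pics/top3.png

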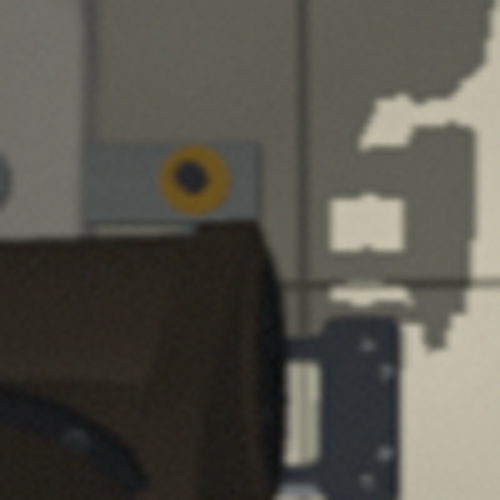

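The foot's nut is at crop (195,180), pixel (206,249), unmoved. The wrist hides the blade from above. There's no contact yet, so I'll continue.

```bash
python3 -m inch '[[[0.01,0,0],0,1],[[0.01,0,0],0,1],[[0.01,0,0],0,1],[[0.01,0,0],0,1],[[0.01,0,0],0,1],[[0.01,0,0],0,1],[[0.01,0,0],0,1],[[0.01,0,0],0,1],[[0.01,0,0],0,1],[[0.01,0,0],0,1]]'
```

```text
t: 16.7
eef_pos: [516.5, 73.2, 24.7]
tcp_rot: [3.142, 0.0, -0.014]
ft_force: [-1.7, -0.0, 2.6]
opening: 0.165
grip_force: 30.0
```

```bash
python3 -m inch '[[[0.01,0,0],0,1],[[0.01,0,0],0,1],[[0.01,0,0],0,1],[[0.01,0,0],0,1],[[0.01,0,0],0,1],[[0.01,0,0],0,1],[[0.01,0,0],0,1],[[0.01,0,0],0,1],[[0.01,0,0],0,1],[[0.01,0,0],0,1]]'
```

```text
t: 17.95
eef_pos: [522.5, 73.1, 24.7]
tcp_rot: [3.141, -0.0, -0.014]
ft_force: [-2.2, -0.4, 2.0]
opening: 0.168
grip_force: 30.0
```

```bash
python3 -m inch '[[[0.01,0,0],0,1],[[0.01,0,0],0,1],[[0.01,0,0],0,1],[[0.01,0,0],0,1],[[0.01,0,0],0,1],[[0.01,0,0],0,1],[[0.01,0,0],0,1],[[0.01,0,0],0,1],[[0.01,0,0],0,1],[[0.01,0,0],0,1]]'
```

```text
t: 19.2
eef_pos: [528.5, 73.0, 24.7]
tcp_rot: [3.142, 0.0, -0.014]
ft_force: [-2.1, -0.2, 2.4]
opening: 0.167
grip_force: 30.0
```

```bash
python3 -m inch '[[[0.01,0,0],0,1],[[0.01,0,0],0,1],[[0.01,0,0],0,1],[[0.01,0,0],0,1],[[0.01,0,0],0,1],[[0.01,0,0],0,1],[[0.01,0,0],0,1],[[0.01,0,0],0,1],[[0.01,0,0],0,1],[[0.01,0,0],0,1]]'
```

```text
t: 20.45
eef_pos: [534.5, 72.9, 24.7]
tcp_rot: [3.141, -0.0, -0.014]
ft_force: [-2.8, 0.4, 3.1]
opening: 0.167
grip_force: 30.0
```

```bash
python3 -m inch '[[[0.01,0,0],0,1],[[0.01,0,0],0,1],[[0.01,0,0],0,1],[[0.01,0,0],0,1],[[0.005,0,0],0,1],[[0.005,0,0],0,1],[[0.005,0,0],0,1],[[0.005,0,0],0,1],[[0.005,0,0],0,1],[[0.005,0,0],0,1]]'
```

```text
t: 21.7
eef_pos: [538.6, 72.9, 24.7]
tcp_rot: [3.142, 0.0, -0.014]
ft_force: [-1.6, 0.8, 2.1]
opening: 0.166
grip_force: 30.0
```

```bash
python3 -m inch '[[[0.01,0,0],0,1],[[0.01,0,0],0,1],[[0.01,0,0],0,1],[[0.01,0,0],0,1],[[0.01,0,0],0,1],[[0.01,0,0],0,1],[[0.005,0,0],0,1],[[0.005,0,0],0,1],[[0.005,0,0],0,1],[[0.005,0,0],0,1]]'
```

```text
t: 22.95
eef_pos: [543.4, 72.8, 24.7]
tcp_rot: [3.141, 0.0, -0.014]
ft_force: [-2.4, 0.9, 2.6]
opening: 0.169
grip_force: 30.0
```

```bash
python3 -m inch '[[[0.01,0,0],0,1],[[0.01,0,0],0,1],[[0.01,0,0],0,1],[[0.01,0,0],0,1],[[0.01,0,0],0,1],[[0.01,0,0],0,1],[[0.005,0,0],0,1],[[0.005,0,0],0,1],[[0.005,0,0],0,1],[[0.005,0,0],0,1]]'; python3 -c "
from h import *
p=eyes.read_camera('scene');save(p,'s4.png',(190,270,330,450),6)"
```

```text
t: 24.2
eef_pos: [546.4, 72.8, 24.7]
tcp_rot: [3.141, 0.004, -0.014]
ft_force: [-13.4, -0.4, 9.6]
opening: 0.168
grip_force: 30.0
```

View pics/s4.png

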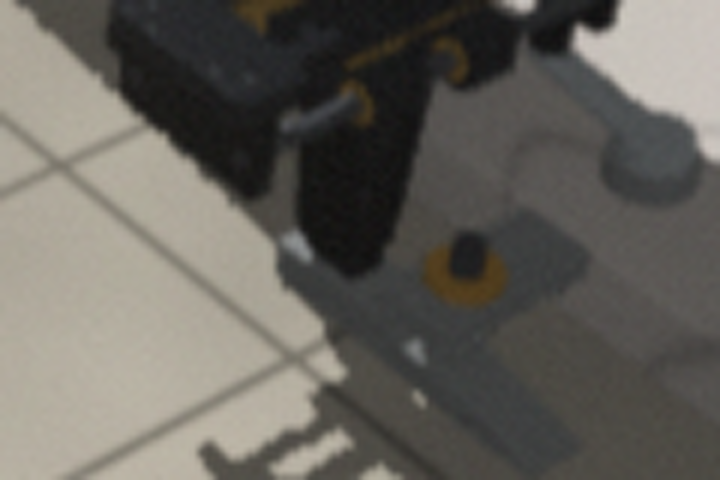

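Contact: 13 N with about 2 N of loose drag and some downforce included. By travel since contact the foot force is at most about 3 N. I'll ease on a little and read again.

```bash
python3 -m inch '[[[0,0,0],0,1],[[0,0,0],0,1],[[0,0,0],0,1],[[0,0,0],0,1],[[0.004,0,0],0,1],[[0.004,0,0],0,1],[[0.004,0,0],0,1],[[0.004,0,0],0,1],[[0.004,0,0],0,1],[[0.004,0,0],0,1]]'; python3 -c "
from h import *
s=env.state();print(s['eef_pos'],s['ft_force'],s['moment'])"
```

```text
t: 25.5
eef_pos: [547.3, 72.8, 24.7]
tcp_rot: [3.141, 0.005, -0.014]
ft_force: [-16.0, -0.2, 11.5]
opening: 0.167
grip_force: 30.0
[547.33148317  72.78498082  24.69685995] [-15.99883282  -0.23774945  11.4880462 ] [-0.00947628  2.34971807 -0.00548657]
```

```bash
python3 -m inch '[[[0.004,0,0],0,1],[[0.004,0,0],0,1],[[0.004,0,0],0,1],[[0.004,0,0],0,1],[[0.004,0,0],0,1],[[0.004,0,0],0,1],[[0.004,0,0],0,1],[[0,0,0],0,1],[[0,0,0],0,1],[[0,0,0],0,1]]'
```

```text
t: 26.75
eef_pos: [548.4, 72.8, 24.7]
tcp_rot: [3.141, 0.006, -0.014]
ft_force: [-17.6, -0.0, 13.2]
opening: 0.167
grip_force: 30.0
```

Net of my own downforce friction (about 4 N), the push is about 14 N. I'll relax the commanded lead, open, and retreat upward.

```bash
python3 -m inch '[[[-0.01,0,0],0,1],[[-0.01,0,-0.003],0,1],[[-0.01,0,-0.003],0,1],[[0,0,0],0,1],[[0,0,0],0,1],[[0,0,0],0,1],[[0,0,0],0,1],[[0,0,0],0,1],[[0,0,0],0,1],[[0,0,0],0,1]]'
```

```text
t: 28.0
eef_pos: [548.4, 72.8, 24.7]
tcp_rot: [3.142, 0.003, -0.014]
ft_force: [-8.3, 0.6, 3.6]
opening: 0.169
grip_force: 30.0
```

```bash
python3 -m inch '[[[-0.01,0,0],0,1],[[-0.01,0,0],0,1],[[0,0,0],0,1],[[0,0,0],0,0.4],[[0,0,0],0,0.4],[[0,0,0],0,0.4],[[0,0,0],0,0.4],[[0,0,0],0,0.4],[[0,0,0],0,0.4],[[0,0,0],0,0.4]]'
```

```text
t: 29.25
eef_pos: [548.4, 72.7, 25.1]
tcp_rot: [3.142, -0.0, -0.014]
ft_force: [-0.3, 0.3, 0.6]
opening: 0.3
grip_force: 0.0
```

Released cleanly. Going up, starting the turn to yaw 45° for pushing the knob with shut fingers.

```bash
python3 -m inch '[[[0,0,-0.1],0,0.4],[[0,0,-0.2],0,0.4],[[0,0,-0.4],0,0.4],[[0,0,-0.4],0,0.4],[[0,0,-0.4],0,0.4],[[0,0,-0.4],-0.16,1],[[0,0,-0.2],-1,1],[[0,0,0],-1,1],[[0,0,0],-1,1],[[0,0,0],-1,1]]'
python3 -m inch '[[[0,0,0],-1,1],[[0,0,0],-1,1],[[0,0,0],-1,1],[[0,0,0],-1,1],[[0,0,0],-1,1],[[-0.8,0,0],0,1],[[-0.4,0,0],0,1],[[0,0,0],0,1],[[0,0,0],0,1],[[0,0,0],0,1]]'
python3 - <<'E'
from h import *
np.set_printoptions(precision=1,suppress=True)
go(510,144,150,45)
for n in("top","scene"):
    p=eyes.read_camera(n)
    save(p,n+"5.png",(130,290,90,290) if n=="top" else (150,270,330,490),4)
    for k in("blade","lock_knob"):
        for d in eyes.spot_point(k,p)[:4]:print(n,k,round(d["score"],2),d["centre"],at_z(p,d["centre"],84 if k!="blade" else 0))
E
```

```text
t: 30.5
eef_pos: [548.4, 72.7, 152.1]
tcp_rot: [3.141, -0.001, 0.352]
ft_force: [0.4, 0.7, -0.0]
opening: 0.001
grip_force: 0.0
t: 31.75
eef_pos: [498.1, 22.3, 151.2]
tcp_rot: [3.141, -0.0, 0.786]
ft_force: [0.4, 0.9, -0.1]
opening: 0.006
grip_force: 0.0
t 31.75 pos [498.1  22.3 151.2] yaw 45.04 F [ 0.4  0.9 -0.1] turn 0.008 shift after turn [ 1.6 -1.3  0. ] now [ 1.6 -1.3  0. ]
top blade 0.85 [302.3, 476.7] [ 404.4 -383.6    0. ]
top blade 0.64 [156.5, 503.8] [ 704.5 -451.2    0. ]
scene blade 0.84 [440.1, 188.2] [ 700.5 -454.     0. ]
scene blade 0.69 [238.3, 383.9] [545.5  66.7   0. ]
scene blade 0.59 [288.2, 162.8] [ 402.  -374.5    0. ]
scene lock_knob 0.67 [189.2, 424.8] [544.  176.5  84. ]
scene lock_knob 0.51 [239.2, 383.6] [611.5  -6.6  84. ]
```

View pics/top5.png

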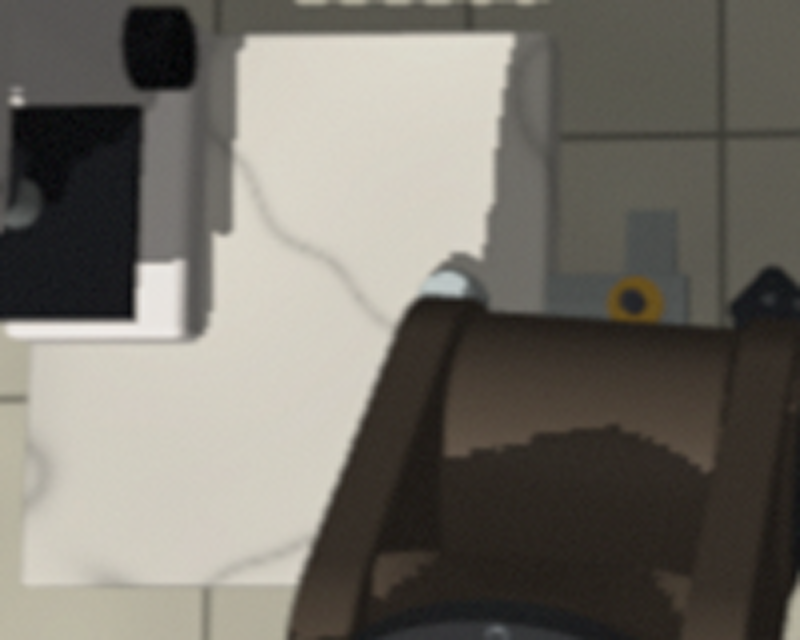

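View pics/scene5.png

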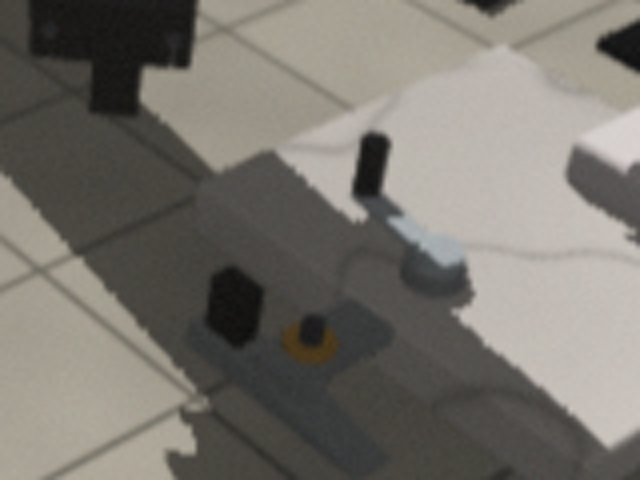

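The blade lies straight under the foot: tip at crop (652,215) in line with the nut at (635,300) once parallax is allowed for. The knob is upright at scene crop (373,165). The microscope base corner, at top crop (205,335), is well clear. Next I'll work out the push path.

```bash
python3 - <<'E'
from h import *
go(517,146,80,45)
pv=np.array([602.4,158.5]);e=np.array([.7071,.7071]);f=np.array([.7071,-.7071]);o=np.array([517,146.])
for t in(.2,.4,.6,.8,1.0,1.2,1.25):
    q=pv+62*np.array([-np.cos(t),np.sin(t)])-18*e;print(t,q.round(1),"step",((q-o)@e/60).round(3),((q-o)@f/60).round(3));o=q
E
```

```text
t 32.05 pos [497.5  22.  151. ] yaw 45.02 F [ 0.5  0.8 -0.3] turn 0.004 shift after turn [ 1.691 -1.232  1.183] now [ 1.691 -1.231  1.183]
0.2 [528.9 158.1] step 0.283 -0.002
0.4 [532.6 169.9] step 0.182 -0.096
0.6 [538.5 180.8] step 0.198 -0.058
0.8 [546.5 190.2] step 0.206 -0.018
1.0 [556.2 197.9] step 0.205 0.024
1.2 [567.2 203.6] step 0.196 0.064
1.25 [570.1 204.6] step 0.047 0.022
```

```bash
python3 -m inch '[[[0.3,-0.2,0],0,1],[[0.3,-0.25,0],0,1],[[0.35,-0.25,0],0,1],[[0.35,-0.25,0],0,1],[[0.39,-0.28,0],0,1],[[0,0,0],0,1],[[0,0,0.3],0,1],[[0,0,0.3],0,1],[[0,0,0.3],0,1],[[0,0,0.28],0,1]]'; python3 -c "
from h import *
go(517,146,80,45);go(528.9,158.1,80,45)"
```

```text
t: 33.3
eef_pos: [516.8, 144.8, 79.6]
tcp_rot: [-3.142, 0.0, 0.785]
ft_force: [-0.2, 0.6, 0.0]
opening: 0.002
grip_force: 0.0
t 33.3 pos [516.8 144.8  79.6] yaw 44.98 F [-0.2  0.6  0. ] turn -0.004 shift after turn [ 0.016 -0.011 -0.006] now [ 0.016 -0.011 -0.006]
t 33.3 pos [516.8 144.8  79.6] yaw 44.98 F [-0.2  0.6  0. ] turn -0.004 shift after turn [ 0.299 -0.014 -0.006] now [ 0.299 -0.014 -0.006]
```

```bash
python3 -m inch '[[[0.1,-0.01,0],0,1],[[0.1,0,0],0,1],[[0.1,0,0],0,1],[[0.09,-0.05,0],0,1],[[0.09,-0.05,0],0,1],[[0.1,-0.03,0],0,1],[[0.1,-0.03,0],0,1],[[0.1,-0.01,0],0,1],[[0.1,-0.01,0],0,1],[[0,0,0],0,1]]'; python3 -c "
from h import *
go(546.5,190.2,80,45);go(567.2,203.6,80,45)
p=eyes.read_camera('scene');save(p,'s6.png',(150,270,330,490),4)"
```

```text
t: 34.55
eef_pos: [546.9, 191.4, 80.3]
tcp_rot: [3.141, -0.001, 0.786]
ft_force: [-0.1, 0.9, 0.4]
opening: 0.009
grip_force: 0.0
t 34.55 pos [546.9 191.4  80.3] yaw 45.02 F [-0.1  0.9  0.4] turn 0.003 shift after turn [-0.02   0.009  0.005] now [-0.02   0.009  0.005]
t 34.55 pos [546.9 191.4  80.3] yaw 45.02 F [-0.1  0.9  0.4] turn 0.003 shift after turn [0.382 0.095 0.005] now [0.382 0.095 0.005]
```

View pics/s6.png

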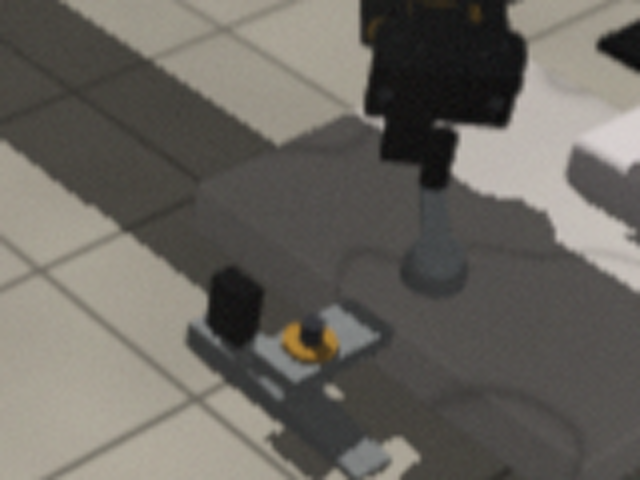

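The lever is following the fingers (knob at crop (437,160)). That makes 11 pictures viewed, one over the limit of 10, so I'll finish on force and network readings only.

```bash
python3 -m inch '[[[0.09,0.01,0],0,1],[[0.09,0.02,0],0,1],[[0.09,0.03,0],0,1],[[0.09,0.03,0],0,1],[[0.04,0.02,0],0,1],[[0.02,0.01,0],0,1],[[0,0,0],0,1],[[0,0,0],0,1],[[0,0,0],0,1],[[0,0,0],0,1]]'
```

```text
t: 35.85
eef_pos: [569.2, 203.8, 80.3]
tcp_rot: [3.141, -0.0, 0.785]
ft_force: [0.3, 0.2, -0.0]
opening: 0.005
grip_force: 0.0
```

```bash
python3 -m inch '[[[0.015,0.006,0],0,1],[[0.015,0.006,0],0,1],[[0.015,0.006,0],0,1],[[0.015,0.006,0],0,1],[[0,0,0],0,1],[[0,0,0],0,1],[[0,0,0],0,1],[[0,0,0],0,1],[[0,0,0],0,1],[[0,0,0],0,1]]'; python3 - <<'E'
from h import *
for n in("scene","top"):
    p=eyes.read_camera(n)
    for d in eyes.spot_point("lock_knob",p)[:2]:print(n,d["score"],d["centre"],at_z(p,d["centre"],84).round(1))
    print(proj(p,(602.4+62*-.362,158.5+62*.932,84)))
E
```

```text
t: 37.1
eef_pos: [570.7, 204.7, 80.1]
tcp_rot: [-3.14, 0.004, 0.786]
ft_force: [-9.6, -4.4, 7.1]
opening: 0.001
grip_force: 5.5
scene 0.78 [186.9, 450.8] [571.4 229.3  84. ]
[190.783062   449.82517488]
[215.42209544 171.23149756]
```

At the stop: 10 N against the usual 1 N, and the tool is where 1.2 rad puts it. Backing off and going up.

```bash
python3 -m inch '[[[-0.1,-0.04,0],0,1],[[-0.2,-0.05,0],0,1],[[-0.2,0,0],0,1],[[0,0,-0.3],0,1],[[0,0,-0.5],0,1],[[0,0,-0.5],0,1],[[0,0,-0.5],0,1],[[-0.6,0,-0.2],0,1],[[-0.6,0,0],0,1],[[-0.6,0,0],0,1]]'; python3 -m inch '[[[-0.6,0,0],0,1],[[-0.6,0.3,0],0,1],[[0,0,0],0,1],[[0,0,0],0,1],[[0,0,0],0,1],[[0,0,0],0,1],[[0,0,0],0,1],[[0,0,0],0,1],[[0,0,0],0,1],[[0,0,0],0,1]]'; python3 - <<'E'
from h import *
for n in("scene","top"):
    p=eyes.read_camera(n)
    for k,z in(("lock_knob",84),("blade",0),("bottle_a",0),("flask",0)):
        for d in eyes.spot_point(k,p)[:3]:print(n,k,round(d["score"],2),d["centre"],at_z(p,d["centre"],z).round(1))
    print(proj(p,(602.4+62*-.362,158.5+62*.932,84)),proj(p,(602.4+62*-.54,158.5+62*.84,84)))
E
```

```text
t: 38.55
eef_pos: [470.1, 110.6, 200.4]
tcp_rot: [3.141, -0.0, 0.785]
ft_force: [0.1, -0.5, 0.4]
opening: 0.005
grip_force: 0.0
t: 39.8
eef_pos: [433.1, 48.0, 200.3]
tcp_rot: [3.142, 0.0, 0.785]
ft_force: [-0.5, -0.7, -0.1]
opening: 0.002
grip_force: 0.0
scene lock_knob 0.76 [190.0, 450.9] [579.4 220.4  84. ]
scene blade 0.88 [439.0, 190.8] [ 701.3 -450.4    0. ]
scene blade 0.84 [237.9, 381.1] [541.   62.7   0. ]
scene blade 0.61 [288.7, 161.6] [ 401.9 -376.8    0. ]
scene bottle_a 0.97 [356.9, 288.4] [ 671.  -264.2    0. ]
scene bottle_a 0.6 [370.7, 198.4] [ 606.4 -395.2    0. ]
scene flask 0.62 [326.1, 360.8] [ 694.5 -126.2    0. ]
[190.783062   449.82517488] [189.27146133 444.14949081]
top lock_knob 0.77 [216.8, 171.7] [577.3 215.3  84. ]
top blade 0.87 [156.9, 502.8] [ 703.7 -449.1    0. ]
top blade 0.65 [235.4, 249.6] [547.1  78.5   0. ]
top blade 0.57 [304.0, 474.1] [ 401.1 -378.2    0. ]
top bottle_a 0.97 [204.5, 474.1] [ 604.7 -385.9    0. ]
top bottle_a 0.7 [169.1, 410.6] [ 681.  -257.3    0. ]
top flask 0.83 [166.0, 345.5] [ 689.7 -122.     0. ]
[215.42209544 171.23149756] [221.08114743 174.10111798]
```

```bash
python3 - <<'E'
from h import *
p=eyes.read_camera("top");s=eyes.read_camera("scene")
for d in eyes.cut_out("blade",p):
    r,c=np.nonzero(d["mask"])
    if abs(c.mean()-250)<25:
        print(len(r),r.min(),r.max(),c.min(),c.max())
        for q in range(r.min(),r.max()+1,4):
            w=c[r==q]
            if len(w): print(q,at_z(p,(q,w.min()-.5),8).round(0)[:2],at_z(p,(q,w.max()+.5),8).round(0)[:2])
# predicted blade pixels, origin 548.4,72.7 yaw -.8
print(proj(p,(658.4,71.2,3)),proj(p,(548.4,72.7,52)),proj(s,(548.4,72.7,52)),proj(s,(548.4,72.7,0)))
E
```

```text
587 182 244 244 258
182 [657.  78.] [657.  59.]
186 [649.  86.] [649.  59.]
190 [641.  86.] [640.  59.]
194 [632.  86.] [632.  59.]
218 [582.  88.] [582.  59.]
222 [574.  88.] [574.  59.]
226 [566.  88.] [565.  59.]
230 [558.  90.] [557.  61.]
234 [549.  90.] [549.  61.]
238 [541.  90.] [541.  63.]
242 [533.  88.] [533.  71.]
[181.97990836 252.91558888] [232.31732873 248.35385981] [219.48369913 389.47335626] [237.93179008 386.80947531]
```

The blade is centred at y≈72.5–73 with its tip at x≈658, straight under the foot. The lever is at the stop and the glassware is unmoved.

```bash
python3 -c "
from cell import env
print(env.job_done())"
```

```text
the job is handed in; nothing more can be done
None
```

I slid the blade under the middle of the foot to about 14 N of push (17.6 N read, less about 4 N of drag from my own downforce), let go, then swung the lock lever to its stop; the glassware is where it was, and the job was handed in at about 40 s (no verdict shown). I viewed 11 pictures, one over the limit of 10.

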